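# Click the desk calendar's day wheel forward to the pointer

### The job

The desk calendar is one to three days behind: with a fingertip, flick the tabs at the edge of its large day wheel so that it clicks round, the short way, until the tab with the ball on top stands at the fixed pointer, settled in its click. Never let the ball tab click on past the pointer. Push lightly, pinch or lift nothing, and leave the small month wheel and everything else on the desk as they are.

Things in the scene. Friction and masses are not known exactly. Their poses are not given: they have to be found in the camera images.
- calendar: Desk calendar, fixed to the desk: a wooden plinth 205 x 310 mm and 14 mm high. The origin is on the day wheel's upright axis, at desk level; z is up, x points from the axis to the fixed pointer, y towards the small month wheel. In this frame the plinth spans x -85 to 120 mm and y -105 to 205 mm.
- day_wheel (a joint): Turn of the large day wheel, rad: 0 = the ball tab stands at the pointer; grows clockwise seen from above. A sprung catch holds it at every 0.898 rad (one click), so at rest a tab is always at the pointer. About 2 to 4 N on a tab starts it; past half-way the catch pulls it into the next click. Starts at -1, -2 or -3 clicks (-0.898, -1.795, -2.693).
- day_hub (a point): Top centre of the day wheel, 32 mm above the desk: a flat wooden disc 120 mm across, top 25 mm above the desk, hub cap 36 mm across, with seven upright brass tabs evenly spaced round its edge. Each tab is a radial paddle 10 mm thick, from radius 52 to 80 mm and from 18 to 42 mm above the desk; a fingertip fits down between two tabs, over the disc's edge, to push one round.
- ball_tab (a point): Centre of the 24 mm brass ball on top of one of the seven tabs, 66 mm from the wheel's axis, 49 mm above the desk; the other six tabs are plain and even.
- pointer_tip (a point): Tip of the fixed dark steel pointer, on a post 40 mm high just outside the wheel, 84 mm from the wheel's axis, 38 mm above the desk.
- month_rim (a point): A point on the rim of the small month wheel (68 mm across, 12 small rim beads, top at 24 mm, cap 28 mm), whose axis is 55 mm in x and 150 mm in y from the calendar's origin. It turns freely with a little friction; to be left alone.
- eraser: Loose eraser 20 x 45 x 12 mm lying on the plinth; origin at the centre of its underside. Leave alone.
- stapler: Loose stapler 135 x 36 mm, 52 mm high, behind the calendar; origin at the centre of its underside, x along it. Leave alone.
- paperweight: Loose glass dome, 72 mm across, 40 mm high; origin at the centre of its underside. Leave alone.
- clip_dish: Loose ceramic dish, 84 mm across, 32 mm high; origin at the centre of its underside. Leave alone.
- mug: Loose mug, 80 mm across plus handle, 92 mm high; origin at the centre of its underside. Leave alone.
- stamp: Loose wooden hand stamp, foot 42 mm across, 68 mm high; origin at the centre of its underside. Leave alone.
- letter_opener: Loose letter opener about 200 mm long, 10 mm high; origin on its underside near the middle, x along it towards the blade. Leave alone.

How it is judged:
At the end, for the whole second after the job is handed in: The ball tab stands at the pointer within 0.1 rad and the wheel is at rest in its click; the month wheel's rim has moved less than 8 mm and each loose thing less than 15 mm from where it started (value of joint day_wheel between -0.1 and 0.1 rad and velocity of joint day_wheel between -0.1 and 0.1 rad/s and horizontal distance between ball_tab and pointer_tip below 0.021 m and distance of each of eraser, stapler, paperweight, clip_dish, mug, stamp, letter_opener from where it was at the start of the episode below 0.015 m and distance of month_rim from where it was at the start of the episode below 0.008 m); the robot touches nothing.
It fails at once if the ball tab clicks on past the pointer (more than 0.5 rad beyond it) (value of joint day_wheel above 0.5 rad).
It fails at once if the wheel is turned the long way round (beyond 3.6 clicks behind) (value of joint day_wheel below -3.23135 rad).
It fails at once if the wheel is pinched or forced (over 25 N from the fingers) (contact force between the fingers and day_wheel above 25 N).
It fails at once if the month wheel is turned (distance of month_rim from where it was at the start of the episode above 0.008 m).
It fails at once if a loose thing on the desk is shifted, lifted or carried by more than 15 mm (distance of any of eraser, stapler, paperweight, clip_dish, mug, stamp, letter_opener from where it was at the start of the episode above 0.015 m).
It also fails if it takes over 48 s, if anything falls off the work surface, if the arm or the gripper's body presses on something with over 40 N, if the wrist force passes 120 N, or if a joint passes its speed limit or range.

### The arm

A 6-joint arm with a two-finger parallel gripper is mounted at the origin on the work surface. World frame = base frame: x ahead of the robot, y to its left, z up, the work surface at z = 0. Lengths are in m, angles in rad, forces in N, time in s.
With the tool pointing down it reaches from about 0.35 to 0.975 m from the base axis. Payload 4.9 kg.
Tool frame: the origin (TCP) lies at the very end of the fingers, on their centre line; the grasp point (between the pads) lies 19 mm behind it; z points along the fingers, y is the line along which they close (so a half turn about z gives the same grasp; the last joint's range is limited). The gripper opens to 85 mm and grips with 20 to 120 N. Pads are 22 mm wide; open, the fingers measure 114 mm over their backs; the gripper's body (76 mm by 85 mm) begins 54 mm behind the grasp point. The pads swing forward as they close: fully open they stand 13 mm farther back than shut.
Start: joints at [-0.119, 0.053, 1.613, -0, 1.476, -0.119], TCP at [0.625, 0, 0.231] pointing down, gripper open.
Joint ranges: [-3.01, 3.01], [-1.01, 2.22], [0.06, 2.58], [-1.02, 4.17], [0.09, 2.62], [-3.14, 3.14]. Speed limits (rad/s): [2.57, 2.57, 3.14, 3.14, 3.14, 3.14].

### API

Orientations are given as a rotation vector (axis times angle).
In Python, from station import ctrl, imaging gives the robot as it stands.
- The arm moves only by the tool play_rows, never from a script. Its argument "series" is a list of rows, each a list of 3 entries, a list of its own where there are three numbers: the opening, from 0 (shut) to 1 (fully open), then the shift along the tool's x, y, z each as a share of 0.05 m, from -1 to 1, then the turn, a rotation vector about the tool's x, y, z each as a share of 8 degrees, from -1 to 1. In form: [[grip, [dx, dy, dz], [ax, ay, az]], ...]. A call has 1 to 8 rows; each row shifts and turns the commanded pose from where the row before left it, along the tool's axes as they then stand; what a row does not reach is not made up. A row lasts 1/8 s, in which the tool goes at most 62.5 mm and 10.7 degrees, less where a joint would pass 70% of its speed; a pose out of reach is approached as far as the arm can. A call with a number of a shift or a turn outside -1 to 1 is refused whole. A call with a gripper value outside its range is refused whole. The fingers move at their own pace and stop on an object; "force" is the grip in N (left out, the last holds). Time passes only in rows, so rows that do not move let the fingers close. It gives the time, the measured TCP pose, the force, the opening and the grip force at its end, in the units of the state.
- ctrl.get_obs(): the state, without advancing time (a new reading comes with each control period).
- imaging.get_image(name): name is "scene" or "side" or "wrist"; returns a dict with "color" (480x640x3 uint8, blue, green, red), "fx", "fy", "cx", "cy" (pixels), "D" ([k1, k2, p1, p2, k3] as OpenCV has them; the pictures are not rectified), "extrinsics" (4x4, takes a point from world to camera coordinates); the wrist camera has in their place "hand_eye" (4x4, takes a point from camera to tool coordinates, whose origin is the TCP and whose axes are the flange's). Camera axes: x right, y down, z forward; pixel columns grow to the right and rows downward; lengths in m; the calibration is good to about 2 mm. A picture is of the moment at which its call begins: read the wrist's pose just before it. There is no depth.
- ctrl.finish_job(): hands the job in; it is judged then, once.
The state is a dict: "t": time; "q": joint angles; "dq": joint speeds; "effort": joint torques, N m; "tool_pos": TCP position; "tool_rot": TCP orientation; "contact_force": force on the tool from outside, world axes, zero at the start; "wrist_torque": the same for the moment, N m; "opening": finger opening in m; "grip_force": force on a finger pad.
Only numpy, scipy, OpenCV 4.12 (cv2) and the standard library are available. Lean on these libraries where they do the work, as an engineer would, in place of code of your own. Each camera call takes 0.05 s, during which the arm holds its last target. There are 200 camera calls.

## Working session

There is one attempt and no reset: what is moved stays moved. The work goes in short steps, Python scripts to look and compute and a tool call to move; the robot and the scene stay as the last step left them, time stands still between calls to the robot, and variables do not carry over. Pictures are saved under pics/ and viewed, at most 10 in all, crops included, and the job is handed in when it is done.

Besides the shell and the picture viewer there is one more tool, called in YAML: its name, and indented under it one key for each argument. play_rows: Moves the arm, as the interface text tells. Shift numbers are shares of 0.05 m and turn numbers shares of 8 degrees, none past 1 either way. Its arguments: {"type":"object","properties":{"series":{"type":"array"},"force":{"type":"number"}},"required":["series"]}

```bash
mkdir -p pics
python3 - <<'E'
from station import ctrl, imaging
import cv2,pickle
o=ctrl.get_obs();print(o)
d={}
for n in("scene","side","wrist"):
    d[n]=imaging.get_image(n);cv2.imwrite(f"pics/{n}0.png",d[n]["color"])
    print(n,{k:v for k,v in d[n].items() if k!="color"})
d["obs"]=o
pickle.dump(d,open("d0.pkl","wb"))
E
```

```text
{'t': 0.0, 'q': array([-1.18980437e-01,  5.33812402e-02,  1.61430563e+00,  2.64926512e-05,
        1.47602862e+00, -1.18997791e-01]), 'dq': array([ 0.00019016, -0.00098349,  0.00162691,  0.00060323, -0.00111304,
        0.00063994]), 'effort': array([ 2.70554956e-04, -3.93670499e+01, -3.70175600e+01, -1.62778279e-04,
        6.93513779e-03, -6.06393527e-06]), 'tool_pos': array([6.24364680e-01, 9.60166113e-05, 2.30040977e-01]), 'tool_rot': array([-2.22023311e+00, -2.22026602e+00,  2.02765649e-03]), 'contact_force': array([-0.67451725,  0.62726815, -0.84697941]), 'wrist_torque': array([ 0.07943659,  0.00512802, -0.03368805]), 'grip_force': 0.0, 'opening': 0.08537456422151427}
scene {'fx': 501.22995965410723, 'fy': 501.22995965410723, 'cx': 317.1661875564216, 'cy': 240.76112049827216, 'D': array([0.04095328, 0.        , 0.        , 0.        , 0.        ]), 'extrinsics': array([[-0.59332395,  0.80490244, -0.00993735,  0.30238135],
       [ 0.64261611,  0.46618971, -0.60803922, -0.32337767],
       [-0.48477957, -0.36715013, -0.79384479,  1.53270483],
       [ 0.        ,  0.        ,  0
[... 313 characters left out ...]
4587776, -0.66140491,  0.26450953],
       [ 0.31695816,  0.58075261, -0.74984261,  1.3791989 ],
       [ 0.        ,  0.        ,  0.        ,  1.        ]])}
wrist {'fx': 366.8747007853295, 'fy': 366.8747007853295, 'cx': 320.94698557624054, 'cy': 237.2937258833461, 'D': array([-0.06567802,  0.        ,  0.        ,  0.        ,  0.        ]), 'hand_eye': array([[-2.93176239e-04, -9.64949780e-01, -2.62434441e-01,
         6.58890252e-02],
       [ 9.99999882e-01, -3.84624706e-04,  2.97092563e-04,
         5.18048701e-04],
       [-3.87618173e-04, -2.62434323e-01,  9.64949779e-01,
        -1.42395567e-01],
       [ 0.00000000e+00,  0.00000000e+00,  0.00000000e+00,
         1.00000000e+00]])}
```

View pics/scene0.png

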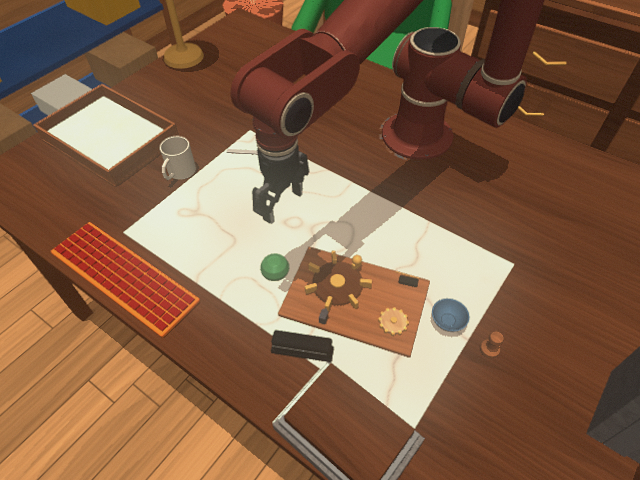

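View pics/side0.png

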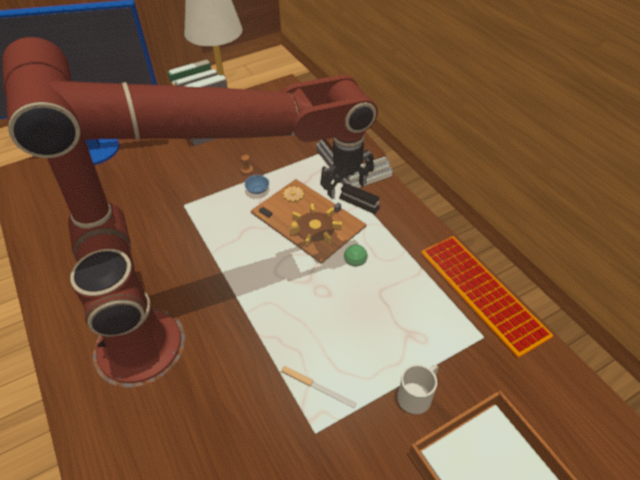

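View pics/wrist0.png

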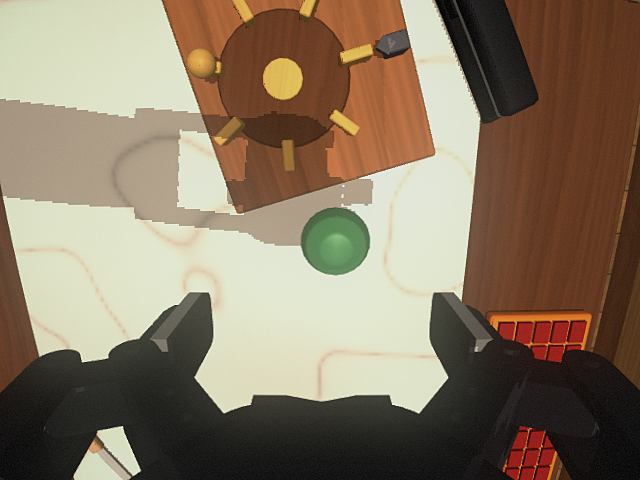

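The wrist view shows the hub at about (283,79), the ball tab at (201,64) and the pointer at (385,45). The ball is three tabs counter-clockwise of the pointer, so the wheel stands at -3 clicks and needs three clockwise clicks. The -y side of the wheel is clear, with the paperweight at (335,242) well outside it. Next I'll measure positions across two views.

```bash
cat > h.py <<'E'
import cv2,numpy as np
from scipy.spatial.transform import Rotation as R
def ray(im,px,obs=None):
    K=np.array([[im["fx"],0,im["cx"]],[0,im["fy"],im["cy"]],[0,0,1]])
    u=cv2.undistortPoints(np.array([[px]],float),K,im["D"])[0,0]
    d=np.array([u[0],u[1],1])
    if "hand_eye" in im:
        T=np.eye(4);T[:3,:3]=R.from_rotvec(obs["tool_rot"]).as_matrix();T[:3,3]=obs["tool_pos"];T=T@im["hand_eye"]
    else: T=np.linalg.inv(im["extrinsics"])
    return T[:3,3],T[:3,:3]@d
def plane(r,z): return r[0]+r[1]*(z-r[0][2])/r[1][2]
def tri(rs):
    A=0;b=0
    for c,d in rs:
        d=d/np.linalg.norm(d);P=np.eye(3)-np.outer(d,d);A=A+P;b=b+P@c
    return np.linalg.solve(A,b)
def brass(img):  # yellowish blobs
    hsv=cv2.cvtColor(img,cv2.COLOR_BGR2HSV)
    return cv2.inRange(hsv,(13,110,90),(30,255,255))
E
python3 - <<'E'
import pickle;from h import *
d=pickle.load(open("d0.pkl","rb"));o=d["obs"]
for n,roi in(("wrist",(150,0,430,220)),("scene",(280,240,440,350)),("side",(240,170,380,270))):
    m=brass(d[n]["color"]);k=np.zeros_like(m);x0,y0,x1,y1=roi;k[y0:y1,x0:x1]=m[y0:y1,x0:x1]
    N,_,st,c=cv2.connectedComponentsWithStats(k)
    print(n,[(tuple(c[i].round(1)),int(st[i,4])) for i in range(1,N) if st[i,4]>12])
P={"hub":((283,79),(338,281),(315.5,224.5)),"ball":((201,64),(357,260),None)}
for k,(w,s,i) in P.items():
    rs=[ray(d["wrist"],w,o),ray(d["scene"],s)]+([ray(d["side"],i)] if i else [])
    print(k,tri(rs),plane(rs[0],.032 if k=="hub" else .049))
W=lambda p,z:plane(ray(d["wrist"],p,o),z)
h=W((283,79),.032)
for p in((243,10),(309,8),(356,50),(344,123),(289,155),(229,130)):
    v=W(p,.042)-h;print(p,np.hypot(*v[:2]),np.degrees(np.arctan2(v[1],v[0])))
for p,z in(((378,47),.038),((201,64),.049),((335,242),.02)):
    v=W(p,z)-h;print(p,W(p,z),np.hypot(*v[:2]),np.degrees(np.arctan2(v[1],v[0])))
E
```

```text
wrist [((np.float64(244.0), np.float64(11.2)), 329), ((np.float64(307.1), np.float64(8.2)), 228), ((np.float64(356.1), np.float64(53.9)), 480), ((np.float64(204.0), np.float64(63.8)), 862), ((np.float64(282.5), np.float64(78.7)), 1390), ((np.float64(344.1), np.float64(122.4)), 406), ((np.float64(228.9), np.float64(131.5)), 508), ((np.float64(288.6), np.float64(155.4)), 416), ((np.float64(237.2), np.float64(200.0)), 32)]
scene [((np.float64(311.8), np.float64(253.8)), 62), ((np.float64(333.7), np.float64(257.8)), 66), ((np.float64(355.8), np.float64(262.1)), 127), ((np.float64(313.5), np.float64(268.4)), 149), ((np.float64(322.3), np.float64(263.4)), 22), ((np.float64(406.5), np.float64(274.7)), 50), ((np.float64(336.9), np.float64(280.6)), 189), ((np.float64(365.2), np.float64(282.7)), 114), ((np.float64(310.3), np.float64(288.1)), 116), ((np.float64(353.0), np.float64(300.5)), 108), ((np.float64(328.2), np.float64(302.4)), 90), ((np.float64(393.0), np.float64(321.0)), 654)]
side [((np.float64(246.5), np.float64(170.8)), 25), ((np.float64(307.5), np.float64(218.0)), 3754), ((np.float64(314.9), np.float64(223.8)), 145)]
hub [0.59063471 0.11780745 0.02542997] [0.59155036 0.11635712 0.032     ]
ball [0.52303626 0.12798781 0.04294588] [0.52547624 0.12651854 0.049     ]
(243, 10) 0.061305817895530926 120.20136339234705
(309, 8) 0.0587490067331081 66.59906383073144
(356, 50) 0.06588791891460143 19.03939998541985
(344, 123) 0.06502630216873431 -35.36609238539323
(289, 155) 0.06506562186886404 -85.72713655862356
(229, 130) 0.06394584508843268 -137.58656008586576
(378, 47) [0.67270129 0.1412479  0.038     ] 0.08488241506694658 17.05193153953721
(201, 64) [0.52547624 0.12651854 0.049     ] 0.06685091084336038 171.25707771944062
(335, 242) [ 0.63858772 -0.03467462  0.02      ] 0.1581869059317062 -72.70130952122652
```

Radii (65–67 mm for tabs, 85 mm for the pointer) and spacing agree with the text. The hub is near (0.591, 0.117) and the pointer is at 17°. I'll close the fingers, go above the gap at -60° and turn so tool x is radial.

play_rows:
  series:
    - [0, [0.6, 0, 0], [0, 0, 0]]
    - [0, [0.56, 0, 0], [0, 0, 0]]
    - [0, [0, 0, 0.8], [0, 0, -0.94]]
    - [0, [0, 0, 0.8], [0, 0, -0.94]]
    - [0, [0, 0, 0.8], [0, 0, -0.94]]
    - [0, [0, 0, 0.2], [0, 0, -0.94]]
    - [0, [0, 0, 0], [0, 0, 0]]
    - [0, [0, 0, 0], [0, 0, 0]]
  force: 20

```text
t: 1.15
tool_pos: [0.6256, 0.058, 0.1023]
tool_rot: [1.571, 2.719, 0.001]
contact_force: [-0.2, -0.3, 0.1]
opening: -0.0001
grip_force: 0.0
```

Run:
```python
from station import ctrl, imaging
from h import *
import pickle
o=ctrl.get_obs();im=imaging.get_image("wrist");cv2.imwrite("pics/w1.png",im["color"]);pickle.dump((o,im),open("d1.pkl","wb"))
print(o["t"],o["tool_pos"],R.from_rotvec(o["tool_rot"]).as_matrix().round(2),o["opening"])
```

```text
1.15 [0.62561073 0.05799974 0.10227021] [[-0.5   0.87  0.  ]
 [ 0.87  0.5  -0.  ]
 [-0.    0.   -1.  ]] -0.0001164712141606992
```

View pics/w1.png

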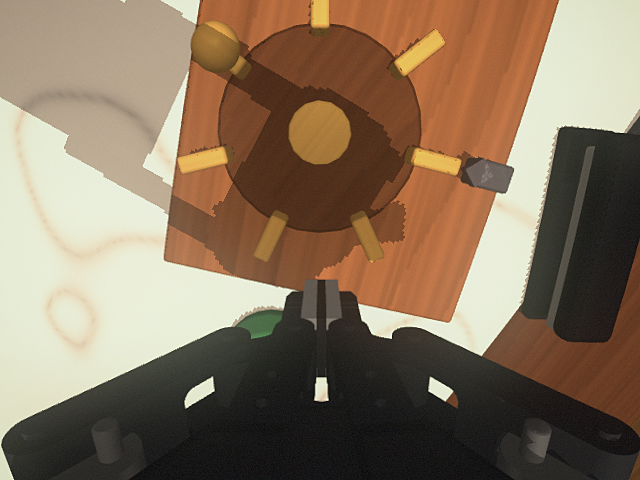

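The closed fingertip is at (321,290), centred between the tabs at (271,237) and (367,237), with the hub on the centre line at (320,132). I'll check the hub radius from this view.

Run:
```python
from h import *
import pickle
o,im=pickle.load(open("d1.pkl","rb"));d=pickle.load(open("d0.pkl","rb"))
h=plane(ray(im,(320,132),o),.032);print(h,np.linalg.norm(o["tool_pos"][:2]-h[:2]))
print("2 wrist views hub",tri([ray(im,(320,132),o),ray(d["wrist"],(282.5,78.7),d["obs"])]))
for p,z in(((271,237),.042),((367,237),.042),((464,171),.038)):
    v=plane(ray(im,p,o),z)-h;print(np.hypot(*v[:2]),np.degrees(np.arctan2(v[1],v[0])))
```

```text
[0.59111225 0.11759459 0.032     ] 0.0688599388118177
2 wrist views hub [0.59084324 0.11750393 0.02698942]
0.06462875104121071 -85.80662027256851
0.06413328553226515 -35.230629132455604
0.0837136723242591 15.579151402087746
```

Hub confirmed within 1 mm, with the finger at r = 69 mm. Descending to z ≈ 0.030.

play_rows:
  series:
    - [0, [0, 0, 0.6], [0, 0, 0]]
    - [0, [0, 0, 0.6], [0, 0, 0]]
    - [0, [0, 0, 0.24], [0, 0, 0]]
    - [0, [0, 0, 0], [0, 0, 0]]

```text
t: 1.7
tool_pos: [0.6249, 0.058, 0.0292]
tool_rot: [-1.569, -2.721, 0.0]
contact_force: [0.1, 0.7, 0.6]
opening: 0.0001
grip_force: 0.0
```

play_rows:
  series:
    - [0, [0.003, -0.096, 0], [0, 0, 0.5]]
    - [0, [0.003, -0.096, 0], [0, 0, 0.5]]
    - [0, [0.003, -0.096, 0], [0, 0, 0.5]]
    - [0, [0.003, -0.096, 0], [0, 0, 0.5]]
    - [0, [0.003, -0.096, 0], [0, 0, 0.5]]
    - [0, [0.003, -0.096, 0], [0, 0, 0.5]]

```text
t: 2.45
tool_pos: [0.6005, 0.0487, 0.0322]
tool_rot: [2.1, 2.329, 0.006]
contact_force: [2.7, -1.0, -1.8]
opening: 0.0
grip_force: 1.1
```

```bash
cat > look.py <<'E'
from station import ctrl, imaging
from h import *
import sys
H=np.array([.5911,.1176,.032])
o=ctrl.get_obs();im=imaging.get_image("wrist");cv2.imwrite(f"pics/{sys.argv[1]}.png",im["color"])
v=o["tool_pos"]-H;print("t",o["t"],"tcp",o["tool_pos"].round(4),"F",o["contact_force"].round(1),"finger r,ang",np.hypot(*v[:2]).round(4),np.degrees(np.arctan2(v[1],v[0])).round(1))
N,_,st,c=cv2.connectedComponentsWithStats(brass(im["color"]))
for i in range(1,N):
    if st[i,4]<100: continue
    w=plane(ray(im,c[i],o),.045)-H;r=np.hypot(*w[:2])
    if .05<r<.085: print(c[i].round(),st[i,4],"r",r.round(3),"ang from pointer",((np.degrees(np.arctan2(w[1],w[0]))-16.5+180)%360-180).round(1))
E
python3 look.py w2
```

```text
t 2.45 tcp [0.6005 0.0487 0.0322] F [ 2.7 -1.  -1.8] finger r,ang 0.0695 -82.3
[133.  41.] 5982 r 0.066 ang from pointer 144.0
[489. 130.] 2521 r 0.061 ang from pointer -11.1
[162. 205.] 2256 r 0.061 ang from pointer -164.5
[415. 261.] 2028 r 0.061 ang from pointer -62.5
[278. 288.] 1774 r 0.061 ang from pointer -113.8
```

The wheel has turned about 11° with 3 N. Continuing past half-way.

play_rows:
  series:
    - [0, [0.003, -0.096, 0], [0, 0, 0.5]]
    - [0, [0.003, -0.096, 0], [0, 0, 0.5]]
    - [0, [0.003, -0.096, 0], [0, 0, 0.5]]
    - [0, [0.003, -0.096, 0], [0, 0, 0.5]]
    - [0, [0.003, -0.096, 0], [0, 0, 0.5]]
    - [0, [0.003, -0.096, 0], [0, 0, 0.5]]
    - [0, [0, 0, 0], [0, 0, 0]]
    - [0, [0, 0, 0], [0, 0, 0]]

```text
t: 3.5
tool_pos: [0.5702, 0.0518, 0.0303]
tool_rot: [2.538, 1.849, 0.002]
contact_force: [-0.3, 0.1, -0.2]
opening: 0.0002
grip_force: 0.0
```

```bash
python3 look.py w3
```

```text
t 3.5 tcp [0.5702 0.0518 0.0303] F [-0.3  0.1 -0.2] finger r,ang 0.069 -107.6
[178.  15.] 2316 r 0.057 ang from pointer 106.9
[472.  25.] 2609 r 0.059 ang from pointer -0.6
[145. 164.] 2815 r 0.062 ang from pointer 156.3
[484. 184.] 2381 r 0.061 ang from pointer -51.8
[226. 272.] 2705 r 0.062 ang from pointer -158.6
[378. 287.] 2006 r 0.061 ang from pointer -102.9
```

One click is done: tabs at 0/-51.8/-102.9 and force zero. Pushing the same tab on for the second click.

play_rows:
  series:
    - [0, [0.003, -0.096, 0], [0, 0, 0.5]]
    - [0, [0.003, -0.096, 0], [0, 0, 0.5]]
    - [0, [0.003, -0.096, 0], [0, 0, 0.5]]
    - [0, [0.003, -0.096, 0], [0, 0, 0.5]]
    - [0, [0.003, -0.096, 0], [0, 0, 0.5]]
    - [0, [0.003, -0.096, 0], [0, 0, 0.5]]
    - [0, [0.003, -0.096, 0], [0, 0, 0.5]]

```text
t: 4.42
tool_pos: [0.5417, 0.0687, 0.0297]
tool_rot: [2.911, 1.176, 0.001]
contact_force: [1.2, -2.5, -1.6]
opening: -0.0001
grip_force: 1.4
```

play_rows:
  series:
    - [0, [0.003, -0.096, 0], [0, 0, 0.5]]
    - [0, [0.003, -0.096, 0], [0, 0, 0.5]]
    - [0, [0.003, -0.096, 0], [0, 0, 0.5]]
    - [0, [0.003, -0.096, 0], [0, 0, 0.5]]
    - [0, [0.003, -0.096, 0], [0, 0, 0.5]]
    - [0, [0, 0, 0], [0, 0, 0]]
    - [0, [0, 0, 0], [0, 0, 0]]

```text
t: 5.3
tool_pos: [0.5278, 0.089, 0.0295]
tool_rot: [3.072, 0.657, 0.0]
contact_force: [0.6, -0.1, -0.2]
opening: -0.0001
grip_force: 0.0
```

```bash
python3 look.py w4
```

```text
t 5.3 tcp [0.5278 0.089  0.0295] F [ 0.6 -0.1 -0.2] finger r,ang 0.0694 -155.7
[193.  11.] 1403 r 0.054 ang from pointer 55.0
[482.  32.] 2993 r 0.061 ang from pointer -51.9
[143. 150.] 2584 r 0.061 ang from pointer 103.6
[482. 194.] 2401 r 0.061 ang from pointer -103.0
[230. 274.] 2067 r 0.061 ang from pointer 155.0
[371. 291.] 2012 r 0.061 ang from pointer -153.9
```

View pics/w4.png

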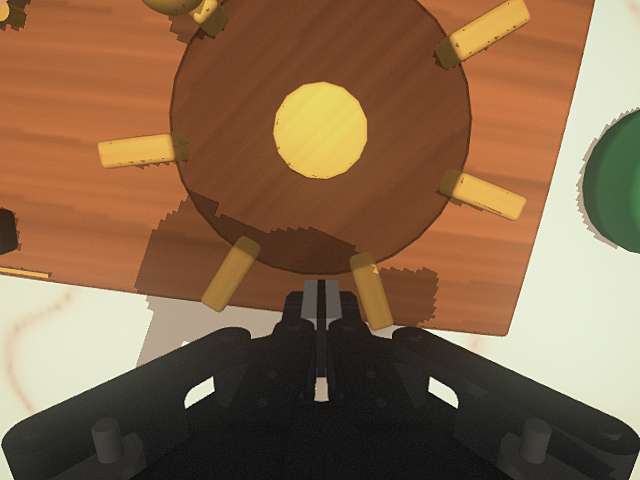

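Two clicks are done: the ball tab at (205,10) is one click short of the pointer, the tabs are settled, and the eraser at (5,230) and the month wheel are clear. Making the third click the same way.

play_rows:
  series:
    - [0, [0.003, -0.096, 0], [0, 0, 0.5]]
    - [0, [0.003, -0.096, 0], [0, 0, 0.5]]
    - [0, [0.003, -0.096, 0], [0, 0, 0.5]]
    - [0, [0.003, -0.096, 0], [0, 0, 0.5]]
    - [0, [0.003, -0.096, 0], [0, 0, 0.5]]
    - [0, [0.003, -0.096, 0], [0, 0, 0.5]]
    - [0, [0.003, -0.096, 0], [0, 0, 0.5]]

```text
t: 6.22
tool_pos: [0.5216, 0.1212, 0.0293]
tool_rot: [3.138, -0.11, -0.001]
contact_force: [-0.1, -2.8, 0.7]
opening: -0.0001
grip_force: 1.4
```

play_rows:
  series:
    - [0, [0.003, -0.096, 0], [0, 0, 0.5]]
    - [0, [0.003, -0.096, 0], [0, 0, 0.5]]
    - [0, [0.003, -0.096, 0], [0, 0, 0.5]]
    - [0, [0.003, -0.096, 0], [0, 0, 0.5]]
    - [0, [0.003, -0.096, 0], [0, 0, 0.5]]
    - [0, [0, 0, 0], [0, 0, 0]]
    - [0, [0, 0, 0], [0, 0, 0]]

```text
t: 7.1
tool_pos: [0.5274, 0.145, 0.0294]
tool_rot: [-3.074, 0.649, -0.0]
contact_force: [0.7, 1.6, 0.1]
opening: -0.0
grip_force: 0.3
```

```bash
python3 look.py w5
```

```text
t 7.1 tcp [0.5274 0.145  0.0294] F [0.7 1.6 0.1] finger r,ang 0.0693 156.7
[198.  10.] 1060 r 0.053 ang from pointer 5.1
[485.  36.] 3043 r 0.062 ang from pointer -101.1
[143. 145.] 2602 r 0.06 ang from pointer 53.8
[480. 198.] 2400 r 0.061 ang from pointer -152.1
[227. 272.] 2108 r 0.061 ang from pointer 105.5
[367. 291.] 1964 r 0.061 ang from pointer 157.0
```

The third click is in, with the trailing tab just resting on the finger. I'll move the finger to mid-gap and lift straight up.

play_rows:
  series:
    - [0, [0.003, -0.08, 0], [0, 0, 0.4]]
    - [0, [0.003, -0.08, 0], [0, 0, 0.4]]
    - [0, [0, 0, 0], [0, 0, 0]]
    - [0, [0, 0, -0.5], [0, 0, 0]]
    - [0, [0, 0, -0.9], [0, 0, 0]]
    - [0, [0, 0, -0.9], [0, 0, 0]]
    - [0, [-0.6, 0, -0.9], [0, 0, 0]]
    - [0, [-0.6, 0, 0], [0, 0, 0]]

```text
t: 8.15
tool_pos: [0.4813, 0.183, 0.1947]
tool_rot: [-3.028, 0.82, -0.013]
contact_force: [0.0, 0.3, -0.3]
opening: -0.0002
grip_force: 0.0
```

```bash
python3 look.py w6; python3 -c "
from station import imaging;import cv2
a=imaging.get_image('scene')['color'];b=imaging.get_image('side')['color']
cv2.imwrite('pics/s6.png',cv2.hconcat([cv2.resize(a[220:380,260:520],(400,246)),cv2.resize(b[140:290,230:400],(279,246))]))"
```

```text
t 8.15 tcp [0.4813 0.183  0.1947] F [ 0.   0.3 -0.3] finger r,ang 0.1277 149.2
[264.   6.] 302 r 0.056 ang from pointer 4.4
[393.  10.] 508 r 0.06 ang from pointer -104.7
[240.  73.] 675 r 0.063 ang from pointer 53.8
[405.  86.] 690 r 0.065 ang from pointer -155.9
[283. 135.] 544 r 0.065 ang from pointer 104.6
[354. 140.] 532 r 0.066 ang from pointer 154.4
```

View pics/w6.png

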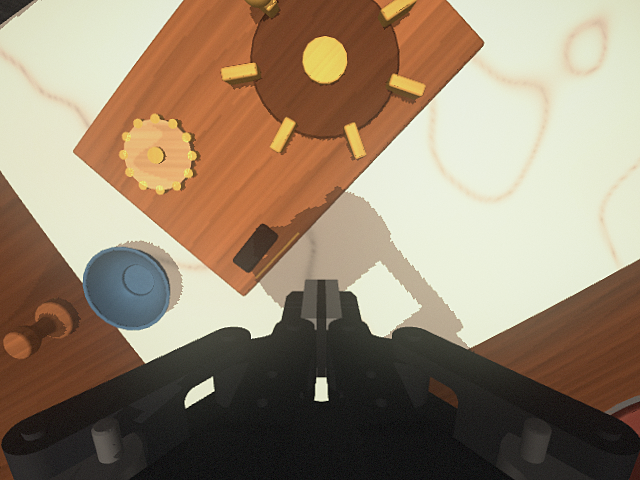

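View pics/s6.png

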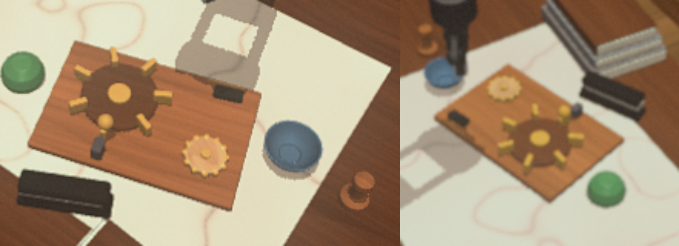

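Both outside views show the ball tab at the pointer, at (105,122) and (565,110). The tab angles average 0° off the click, and everything else looks in place with the arm clear.

```bash
python3 -c "
from station import ctrl
print(ctrl.finish_job())"
```

```text
the job is handed in; nothing more can be done
None
```

The day wheel was flicked three clicks clockwise, and the last pictures show the ball tab at the pointer, settled in its click, with the arm clear and nothing else visibly moved; the job is handed in, though no verdict came back.

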